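# Vent and unload a clamped wafer carrier in the yellow-light lab

## Robot

A 7-joint arm with a two-finger parallel gripper is mounted at the origin on the work surface. World frame = base frame: x ahead of the robot, y to its left, z up, the work surface at z = 0. Lengths are in m, angles in rad, forces in N, time in s.
With the tool pointing down it reaches from about 0.425 to 0.8 m from the base axis. Payload 8.3 kg.
Tool frame: the origin (TCP) lies at the very end of the fingers, on their centre line; the grasp point (between the pads) lies 19 mm behind it (r.grip_depth is the distance from the TCP to the grasp point, in m); z points along the fingers, y is the line along which they close (so a half turn about z gives the same grasp; the last joint's range is limited). The gripper opens to 85 mm and grips with 20 to 120 N. Pads are 22 mm wide; open, the fingers measure 114 mm over their backs; the gripper's body (76 mm by 85 mm) begins 54 mm behind the grasp point. The pads swing forward as they close: fully open they stand 13 mm farther back than shut.
Start: joints at [-0.063, 0.383, 0.016, 1.37, -0.006, 1.388, -0.046], TCP at [0.625, 0, 0.231] pointing down, gripper open.
Joint ranges: [-2.95, 2.95], [-0.25, 2.06], [-1.52, 1.56], [0.18, 2.33], [-1.44, 4.58], [0.02, 2.06], [-3.01, 3.01]. Speed limits (rad/s): [2.39, 2.39, 3.01, 3.01, 3.14, 3.14, 3.14].

## Interface

Orientations are given as a unit quaternion [w, x, y, z].
In Python, from station import r, camera, ticket gives the robot as it stands. The module is installed in compiled form; this text tells all that it offers.
- The arm moves only by the tool send_rows, never from a script. Its arguments are lists of equal length, an entry for each row: "dp": the shift along the world's x, y, z in m, a list of three; "delta_rot": the turn, a rotation vector about the world's x, y, z in degrees, a list of three; "gripper": the finger opening in m, from 0 to 0.0854. In form: {"dp": [[dx, dy, dz], ...], "delta_rot": [[wx, wy, wz], ...], "gripper": [gripper, ...]}. A call has 1 to 20 rows; each row is the pose to reach, as a shift and turn from the pose commanded when the call began; what a row does not reach only later rows make up. A row lasts 1/10 s, in which the tool goes at most 50 mm and 8.59 degrees, less where a joint would pass 70% of its speed; a pose out of reach is approached as far as the arm can. A call with a gripper value outside its range is refused whole. The fingers move at their own pace and stop on an object; the grip force is fixed at half the most. Time passes only in rows, so rows that repeat a pose let the fingers close. It gives the time, the measured TCP pose, the force, the opening and the grip force at its end, in the units of the state.
- r.get_state(): the state, without advancing time (a new reading comes with each control period).
- camera(name): name is "scene" or "side" or "wrist"; returns a dict with "pixels" (480x640x3 uint8, red, green, blue), "range_z" (480x640 float32, m along the optical axis (not along the pixel's ray), 0 where there is no reading), "mtx" (3x3 intrinsics, pixels), "k1" (the pictures are not rectified: a ray, as slopes to the right and down, at radius r is drawn at 1 + k1 r^2 times it, then the intrinsics apply), "R" (3x3) and "t" (3): a world point X has camera coordinates R X + t. Camera axes: x right, y down, z forward; pixel columns grow to the right and rows downward; lengths in m; the calibration is good to about 2 mm. A picture is of the moment at which its call begins.
- ticket.sign_off(): hands the job in; it is judged then, once.
The state is a dict: "time_s": time; "joint_positions": joint angles; "qvel": joint speeds; "effort": joint torques, N m; "ee_pos": TCP position; "eef_rot": TCP orientation; "force": force on the tool from outside, world axes, zero at the start; "wrist_torque": the same for the moment, N m; "grip_width": finger opening in m; "finger_force": force on a finger pad.
Only numpy, scipy, OpenCV 4.12 (cv2) and the standard library are available. Lean on these libraries where they do the work, as an engineer would, in place of code of your own. Each camera call takes 0.05 s, during which the arm holds its last target. There are 200 camera calls.

## Task

Unload the wafer carrier from the loading jig. While it is still clamped, take the orange pin tool from its stand, feel with its tip along the bottom of the black slot until it drops into the hidden hole, push the vent valve in there all the way, and put the tool back upright in its stand. Then flip the red toggle clamp over centre so that it stays open, and lift the carrier out and set it flat in the middle of the blue tray, leaving the other things on the bench alone.

Things in the scene. Friction and masses are not known exactly. Their poses are not given: they have to be found in the camera images.
- jig: Loading jig, fixed. Plate 160 mm (x) by 240 mm (y -135 to 105), top 12 mm above the bench. Origin on the bench, z up. In its frame (mm): nest at (0, -30), fences 8 mm high; black slotted block along x at y -105, 36 mm wide, rim 49 mm above the bench; clamp bracket at (0, 68), 62 mm high, 40 mm wide in x; small green flag at (62, -82), 29 mm high, rises 12 mm as the valve goes in.
- nest (a point): Centre of the nest on the jig plate, 12 mm above the bench, where the underside of the carrier rests; axes as the jig. The carrier has about 3 mm of play between the fences; lift it straight up.
- slot_near (a point): End of the slot's floor at the jig's -x end, on its centre line, 30 mm above the bench. Slot: 12 mm wide, 64 mm long, 14 mm deep, plus flared lips 5 mm higher (mouth about 24 mm wide). In the floor is one hole, 12 mm along the slot and as wide as the slot, its centre anywhere from 12 to 52 mm from this end. Black in black, its place not listed: feel for it.
- slot_far (a point): The other end of the slot's floor, at the jig's +x end, 64 mm from slot_near.
- valve (a joint): Vent valve in the hidden hole, its flat top 6 mm below the slot's floor: 0 up, 0.006 m fully pushed in (top 12 mm below the floor). Takes about 4 N and stays where it is left.
- clamp (a joint): Toggle clamp, hinge along the jig's x at clamp_pivot. 0 shut: red handle upright, arm level towards the nest, pad 0.5 mm over the carrier's +y end. 1.6 rad open: handle level to the jig's +y, arm upright. Handle and arm are one piece at a right angle. Its weight holds it at either end: about 0.07 N m, nothing at the centre (about 0.8 rad), past which it falls open.
- clamp_pivot (a point): Hinge axis of the clamp, 50 mm above the bench; axes as the jig.
- clamp_handle_end (a point): Outer end of the red handle, 100 mm from the hinge (150 mm above the bench when shut); turns with the handle. The red grip is 18 mm thick and covers the outer 64 mm. The arm is 16 mm wide, 11 mm thick, and reaches 72 mm from the hinge.
- carrier: Wafer carrier: aluminium block 50 mm (its x) by 90 mm (its y) by 24 mm high with a blue wafer piece on its top, about 0.26 kg (0.2 to 0.35). Origin at the centre of its underside. In the nest its axes are the jig's. Grip it across the 50 mm width, near the middle of its length: free of fences there.
- pin_tool: Pin tool standing upright: steel pin 6 mm in diameter and 60 mm long, collar 26 mm in diameter from 60 to 66 mm, then an orange square handle 18 by 18 mm from 66 to 126 mm. Origin at the tip of the pin, z up to the handle; the handle's faces look along its x and y. 60 g.
- stand: White tool stand, fixed: block 56 by 56 by 64 mm with a vertical square hole 14 mm wide through its middle, chamfered 3 mm. Origin at the centre of its underside. The collar rests on its top; the pin's tip is then 4 mm above the bench.
- tray: Blue tray, fixed: 140 mm (its x) by 130 mm (its y), rim 10 mm high and 5 mm thick, floor 5 mm above the bench. Origin at the centre of its underside. The carrier may lie in it at any heading.
- solvent_bottle: Bystander: white bottle with red cap, 60 mm diameter, 140 mm high. Origin at its underside.
- resist_jar: Bystander: amber jar, 64 mm diameter, 85 mm high. Origin at its underside.
- objective: Bystander: dark steel microscope objective, 34 mm diameter, 42 mm high. Origin at its underside.
- dish: Bystander: glass dish, 90 mm diameter, 16 mm high. Origin at its underside.
- tape_roll: Bystander: yellow tape roll lying flat, 80 mm diameter, 24 mm high. Origin at its underside.
- wafer_box: Bystander: round black wafer box, 80 mm diameter, 24 mm high. Origin at its underside.
- mask_box: Bystander: clear mask box, 90 by 90 by 28 mm. Origin at its underside.
Things that resemble listed ones, but are neither listed nor needed, are in the scene too. Several things look just like the pin_tool: the one meant starts farthest from the robot's base. Of the things that look like the carrier, the larger one is meant.

How it is judged:
By the outcome, as a careful person would: the job done as asked, in the order asked, and still so for the second after the job is handed in, with the robot touching nothing.
It also fails if it takes over 72 s, if anything falls off the work surface, if the arm or the gripper's body presses on something with over 40 N, if the wrist force passes 120 N, or if a joint passes its speed limit or range.

## Working session

There is one attempt and no reset: what is moved stays moved. The work goes in short steps, Python scripts to look and compute and a tool call to move; the robot and the scene stay as the last step left them, time stands still between calls to the robot, and variables do not carry over. Pictures are saved under pics/ and viewed, at most 10 in all, crops included, and the job is handed in when it is done.

Besides the shell and the picture viewer there is one more tool, called as a command line: name --argument value ..., lists and objects as JSON in quotes. send_rows: Moves the arm, as the interface text tells. Its arguments: {"type":"object","properties":{"dp":{"type":"array","items":{"type":"array","items":{"type":"number"}}},"delta_rot":{"type":"array","items":{"type":"array","items":{"type":"number"}}},"gripper":{"type":"array","items":{"type":"number"}}},"required":["dp","delta_rot","gripper"]}

```bash
mkdir -p pics; cat > h.py <<'E'
import numpy as np, cv2
from station import r, camera, ticket
def cap(n):
    c=camera(n); np.savez('%s.npz'%n,**c); return c
def load(n): return dict(np.load('%s.npz'%n))
def save(c,name,box=None,s=1):
    im=c['pixels'][:,:,::-1]
    if box: im=im[box[1]:box[3],box[0]:box[2]]
    if s!=1: im=cv2.resize(im,None,fx=s,fy=s,interpolation=cv2.INTER_CUBIC)
    cv2.imwrite('pics/'+name,im)
def ray(c,u,v):
    m=c['mtx']; d=np.array([-(0),0.]); p=np.array([(u-m[0,2])/m[0,0],(v-m[1,2])/m[1,1]]); q=p.copy()
    for _ in range(20): q=p/(1+float(c['k1'])*(q@q))
    return np.array([q[0],q[1],1.])
def pz(c,u,v,z):  # intersect with plane z
    R,t=c['R'],c['t']; o=-R.T@t; d=R.T@ray(c,u,v); return o+d*(z-o[2])/d[2]
def pd(c,u,v,k=0):
    z=c['range_z'][v-k:v+k+1,u-k:u+k+1]; z=np.median(z[z>0]); return c['R'].T@(ray(c,u,v)*z-c['t'])
def cloud(c):
    m=c['mtx']; v,u=np.mgrid[:480,:640]; p=np.stack([(u-m[0,2])/m[0,0],(v-m[1,2])/m[1,1]],-1); q=p.copy()
    for _ in range(20): q=p/(1+float(c['k1'])*(q**2).sum(-1,keepdims=True))
    X=np.concatenate([q,np.ones(q.shape[:2]+(1,))],-1)*c['range_z'][...,None]
    return (X-c['t'])@c['R']
E
python3 - <<'E'
from h import *
for n in ['scene','side']:
    c=cap(n); save(c,n+'0.png'); print(n,-c['R'].T@c['t'],c['mtx'][0,0],c['k1'])
print(r.get_state())
E
```

```text
scene [1.28663117 0.10808131 1.06049537] 467.13974473928204 0.02034567873181472
side [ 0.44532198 -0.98790275  0.898529  ] 624.5208895825737 -0.21569430116589255
{'time_s': 0.1, 'joint_positions': array([-0.06285617,  0.38418321,  0.01638161,  1.37106006, -0.00633011,
        1.38817815, -0.04648177]), 'qvel': array([ 0.00078249, -0.00218652,  0.00024461, -0.00182065, -0.00051876,
       -0.00021391, -0.00048973]), 'effort': array([ 2.42329334e-03, -6.29131508e+01,  8.47312063e-01, -3.72759247e+01,
        1.67792483e-02,  1.04569664e-02,  7.96114705e-05]), 'ee_pos': array([6.24547769e-01, 1.72469639e-05, 2.30355755e-01]), 'eef_rot': array([-6.29672002e-04,  7.07097255e-01,  7.07115747e-01, -6.29377217e-04]), 'force': array([-0.44570732, -0.10530072,  0.08729114]), 'wrist_torque': array([-0.00627722,  0.02736948, -0.02062625]), 'finger_force': 0.0, 'grip_width': 0.08525473920369661}
```

View pics/scene0.png

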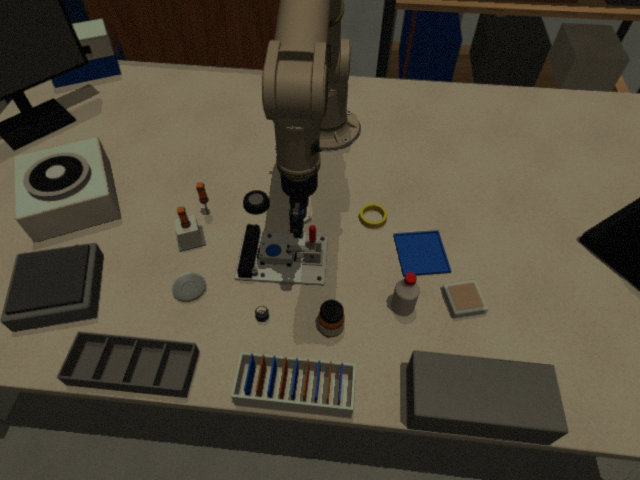

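View pics/side0.png

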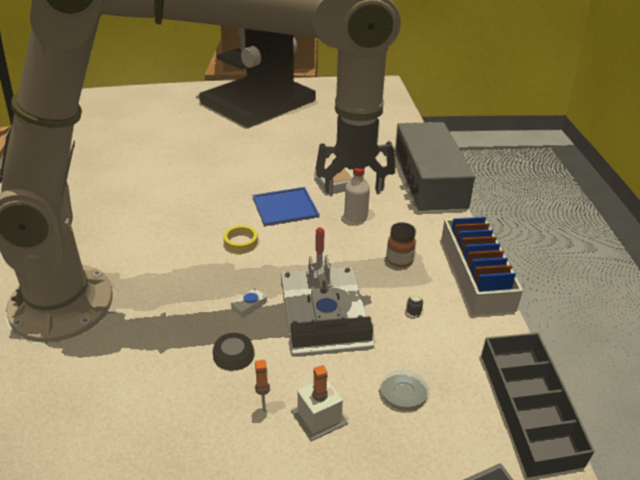

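Scene picture: jig at (285,255) with the black slot at (249,250). Tool candidates are at scene (184,215) in the white stand and (202,195) on a thin foot, and at side (320,380) and (261,375). Carrier candidates are the block in the nest (273,250) and a small one near the robot, side (250,300). The tray is at (422,252). Next I'll take close crops.

```bash
python3 - <<'E'
from h import *
s=load('scene'); d=load('side')
save(d,'sidejig.png',(210,220,410,440),2.7) ; 
save(s,'scenejig.png',(160,170,340,300),4.4)
for n,c,L in [('scene',s,dict(toolA=(184,210),toolB=(202,186),bottle=(410,278),jar=(332,305),red=(313,230),tray=(422,252),stand=(187,228))),('side',d,dict(toolA=(320,372),toolB=(261,365),standtop=(320,400),red=(320,232),tray=(286,206),minic=(250,298)))]:
    for k,p in L.items(): print(n,k,pd(c,*p,k=1).round(3))
E
```

```text
scene toolA [ 0.529 -0.322  0.127]
scene toolB [ 0.436 -0.299  0.124]
scene bottle [0.685 0.262 0.14 ]
scene jar [0.744 0.087 0.084]
scene red [0.57  0.023 0.141]
scene tray [0.507 0.319 0.005]
scene stand [ 0.539 -0.325  0.064]
side toolA [ 0.526 -0.338  0.13 ]
side toolB [ 0.432 -0.312  0.125]
side standtop [ 0.526 -0.344  0.065]
side red [0.562 0.013 0.144]
side tray [0.509 0.314 0.004]
side minic [ 0.414 -0.034  0.018]
```

View pics/sidejig.png

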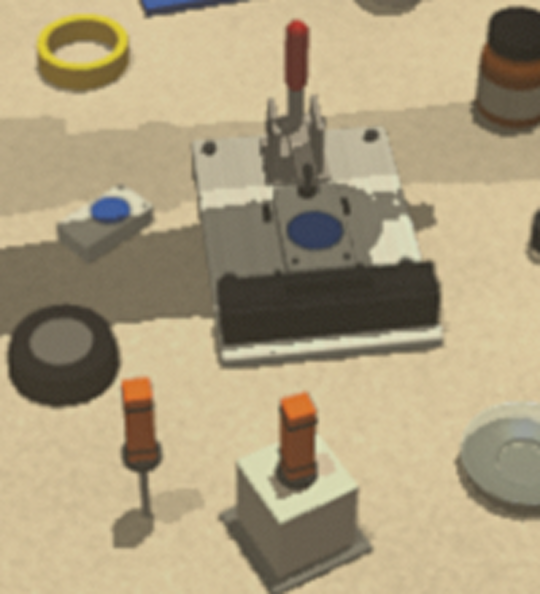

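View pics/scenejig.png

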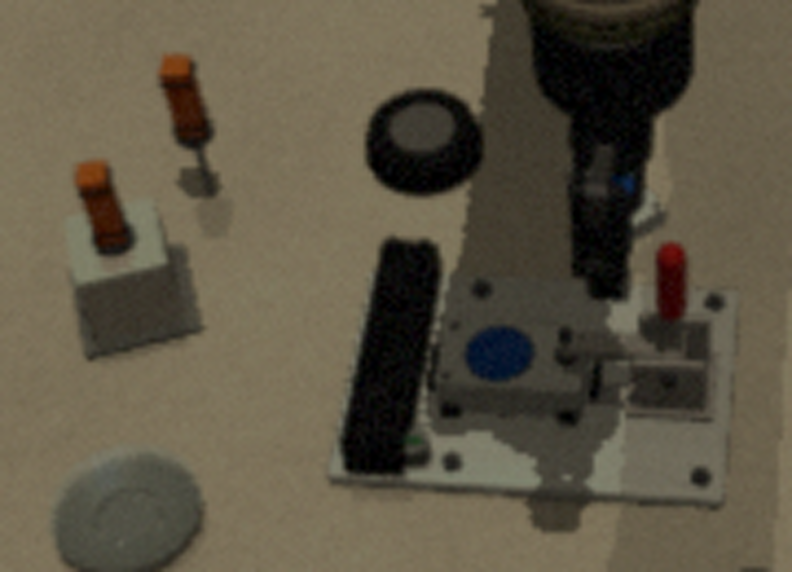

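Crop shows: tool A sits in the white stand (sidejig (298,430)), about 0.62 m from the base. Tool B is about 0.53 m away, so A is the one meant. The carrier in the nest is the larger one. Now I'll fit poses from corners.

```bash
python3 - <<'E'
from h import *
s=load('scene'); d=load('side')
S=lambda x,y:(210+(x+.5)/2.7-.5,220+(y+.5)/2.7-.5); C=lambda x,y:(160+(x+.5)/4.4-.5,170+(y+.5)/4.4-.5)
def fit(mod,w,name):
    mod=np.array(mod,float);w=np.array(w)[:,:2]; a=mod-mod.mean(0);b=w-w.mean(0)
    th=np.arctan2((a[:,0]*b[:,1]-a[:,1]*b[:,0]).sum(),(a*b).sum()); R=np.array([[np.cos(th),-np.sin(th)],[np.sin(th),np.cos(th)]])
    t=w.mean(0)-R@mod.mean(0); print(name,t.round(4),'deg',np.degrees(th).round(2),'res mm',((w-mod@R.T-t)*1e3).round(1).tolist()); return R,t
z=.012
mod=[(-.08,-.135),(.08,-.135),(.08,.105),(-.08,.105)]
ws=[pz(d,*S(*p),z) for p in [(220,352),(441,336),(383,128),(193,142)]]
fit(mod,ws,'jig side')
wc=[pz(s,*C(*p),z) for p in [(331,478),(722,498),(740,292)]]
fit(mod[1:],wc,'jig scene')
R,t=fit(mod+mod[1:],ws+wc,'jig both')
for n,p in dict(near=(-.032,-.105),far=(.032,-.105),nest=(0,-.03),piv=(0,.068)).items(): print(n,(R@p+t).round(4))
h=.028
st=[pz(d,*S(*p),.064) for p in [(238,463),(357,487),(280,517)]]
fit([(-h,-h+2*h),(h,-h),(-h,-h)],st,'stand side')
sc=[pz(s,*C(*p),.064) for p in [(66,222),(77,280),(172,257),(155,203)]]
fit([(-h,-h),(h,-h),(h,h),(-h,h)],sc,'stand scene')
q=.009
hd=[pz(d,*S(*p),.13) for p in [(281,402),(305,394),(316,412),(292,419)]]
fit([(-q,q),(q,q),(q,-q),(-q,-q)],hd,'handle side')
hc=[pz(s,*C(*p),.13) for p in [(80,164),(105,163),(111,186),(85,189)]]
fit([(-q,-q),(-q,q),(q,q),(q,-q)],hc,'handle scene')
T=[(-.07,.065),(.07,.065),(.07,-.065),(-.07,-.065)]
fit(T,[pz(d,*p,.01) for p in [(253,192),(302,188),(319,213),(263,223)]],'tray side')
fit([(-.07,-.065),(-.07,.065),(.07,.065),(.07,-.065)],[pz(s,*p,.01) for p in [(394,235),(438,231),(451,270),(403,275)]],'tray scene')
# pivots/handle end via depth
for c in (s,d):
    P=cloud(c); im=c['pixels'].astype(int); m=(im[...,0]>90)&(im[...,1]<60)&(im[...,2]<60)&(abs(P[...,1]-.02)<.05)&(P[...,2]>.08)
    print('red',P[m].mean(0).round(4),P[m][:,2].max(), m.sum())
E
```

```text
jig side [ 0.5639 -0.049 ] deg 1.52 res mm [[1.4, 6.2], [-0.6, 2.8], [-2.6, -4.4], [1.7, -4.5]]
jig scene [ 0.567  -0.0472] deg 2.2 res mm [[-0.3, 2.8], [-2.3, -2.7], [2.6, -0.2]]
jig both [ 0.5651 -0.0481] deg 1.74 res mm [[-0.4, 5.6], [-2.3, 1.6], [-3.3, -5.6], [1.0, -5.1], [2.6, 4.5], [-1.2, -1.1], [3.6, 0.1]]
near [ 0.5363 -0.1541]
far [ 0.6003 -0.1521]
nest [ 0.566  -0.0781]
piv [0.5631 0.0198]
stand side [ 0.5267 -0.3324] deg 24.35 res mm [[1.3, -3.1], [-1.5, -0.8], [0.2, 3.9]]
stand scene [ 0.5268 -0.3307] deg 24.71 res mm [[3.0, 1.2], [-4.0, -2.2], [-4.3, -0.3], [5.3, 1.2]]
handle side [ 0.5263 -0.3352] deg 18.31 res mm [[1.4, -1.1], [-0.8, -1.8], [-1.5, 0.7], [0.9, 2.3]]
handle scene [ 0.5304 -0.3285] deg 19.84 res mm [[-2.4, -0.0], [1.4, -2.4], [1.6, 0.0], [-0.6, 2.4]]
tray side [0.5053 0.3175] deg 10.09 res mm [[2.5, 8.0], [-7.0, -7.9], [3.0, 3.0], [1.5, -3.1]]
tray scene [0.5119 0.3162] deg 12.05 res mm [[3.3, 2.7], [2.3, 0.3], [-4.2, -1.2], [-1.4, -1.9]]
red [0.5934 0.022  0.1442] 0.1513354548196334 13
red [0.6265 0.0116 0.1238] 0.30615244533026287 167
```

send_rows --dp '[[-0.03,-0.04,0.01],[-0.05,-0.08,0.02],[-0.07,-0.12,0.02],[-0.098,-0.16,0.02],[-0.098,-0.2,0.02],[-0.098,-0.24,0.02],[-0.098,-0.28,0.02],[-0.098,-0.31,0.02],[-0.098,-0.331,0.02],[-0.098,-0.331,0.02],[-0.098,-0.331,0.02],[-0.098,-0.331,0.02]]' --delta_rot '[[0,0,5],[0,0,10],[0,0,15],[0,0,20],[0,0,22],[0,0,22],[0,0,22],[0,0,22],[0,0,22],[0,0,22],[0,0,22],[0,0,22]]' --gripper '[0.085,0.085,0.085,0.085,0.085,0.085,0.085,0.085,0.085,0.085,0.085,0.085]'

```text
time_s: 1.3
ee_pos: [0.5275, -0.3293, 0.251]
eef_rot: [-0.0, 0.558, 0.83, 0.0]
force: [0.5, -0.6, -0.5]
grip_width: 0.0849
finger_force: 0.0
```

```bash
python3 - <<'E'
from h import *
c=cap('wrist'); save(c,'w1.png'); print(-c['R'].T@c['t'],c['R'],c['mtx'][0,0],c['k1'])
st=r.get_state(); print(st['ee_pos'],st['eef_rot'],st['time_s'])
c=cap('scene')
E
```

```text
[ 0.49632304 -0.25184084  0.39414118] [[ 9.26962741e-01  3.75153319e-01 -2.51246849e-04]
 [ 3.54801506e-01 -8.76457662e-01  3.25480964e-01]
 [ 1.21885057e-01 -3.01797870e-01 -9.45548560e-01]] 330.685185486136 -0.0337586889613746
[ 0.52752884 -0.32926336  0.25121899] [-2.50491343e-04  5.58250784e-01  8.29672138e-01  3.78684287e-04] 1.35
```

View pics/w1.png

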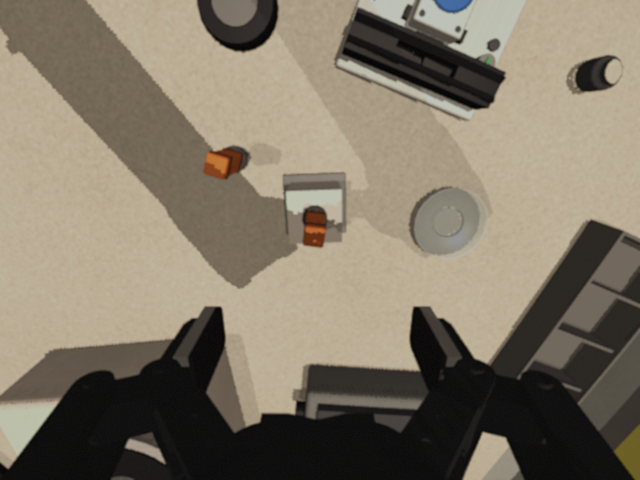

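```bash
python3 - <<'E'
from h import *
c=load('wrist'); P=cloud(c)
near=np.hypot(P[...,0]-.527,P[...,1]+.331)<.06
for lo,hi in ((.122,.137),(.058,.07)):
    m=near&(P[...,2]>lo)&(P[...,2]<hi); q=P[m]
    print(m.sum(),np.median(q[:,2]),q[:,:2].mean(0),cv2.minAreaRect((q[:,:2]*1000).astype(np.float32)))
    v,u=np.nonzero(m); print(u.min(),u.max(),v.min(),v.max())
save(c,'w1c.png',(270,160,520,260),1); 
im=c['pixels']
a=cv2.resize(im[165:255,270:360,::-1],None,fx=6,fy=6,interpolation=cv2.INTER_CUBIC)
cv2.imwrite('pics/w1s.png',a)
E
```

```text
472 0.1299656485281846 [ 0.5264889  -0.33258123] ((526.8433837890625, -333.687744140625), (18.215896606445312, 18.28363800048828), 14.844849586486816)
303 326 223 247
2142 0.06420267744060741 [ 0.52499504 -0.3294973 ] ((526.9124755859375, -333.9288635253906), (56.24891662597656, 56.6269645690918), 24.14982795715332)
286 342 188 243
```

View pics/w1s.png

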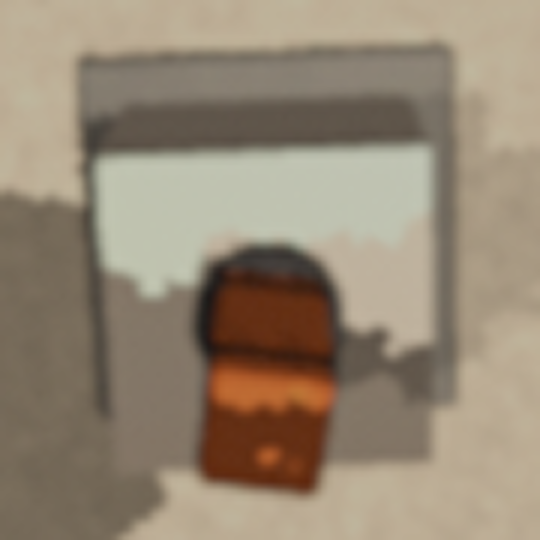

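send_rows --dp '[[0,-0.003,-0.03],[0,-0.003,-0.06],[0,-0.003,-0.08],[0,-0.003,-0.08],[0,-0.003,-0.08],[0,-0.003,-0.08]]' --delta_rot '[[0,0,-4],[0,0,-7],[0,0,-7],[0,0,-7],[0,0,-7],[0,0,-7]]' --gripper '[0.05,0.05,0.05,0.05,0.05,0.05]'

```text
time_s: 2.0
ee_pos: [0.5279, -0.3341, 0.1732]
eef_rot: [0.001, 0.608, 0.794, 0.0]
force: [-0.1, 0.0, 0.4]
grip_width: 0.0504
finger_force: 0.0
```

send_rows --dp '[[-0.001,0,-0.02],[-0.001,0,-0.04],[-0.001,0,-0.06],[-0.001,0,-0.075],[-0.001,0,-0.081],[-0.001,0,-0.081],[-0.001,0,-0.081],[-0.001,0,-0.081],[-0.001,0,-0.081],[-0.001,0,-0.081],[-0.001,0,-0.081],[-0.001,0,-0.081],[-0.001,0,-0.081]]' --delta_rot '[[0,0,0],[0,0,0],[0,0,0],[0,0,0],[0,0,0],[0,0,0],[0,0,0],[0,0,0],[0,0,0],[0,0,0],[0,0,0],[0,0,0],[0,0,0]]' --gripper '[0.05,0.05,0.05,0.05,0.05,0.05,0.01,0.01,0.01,0.01,0.01,0.01,0.01]'

```text
time_s: 3.3
ee_pos: [0.5267, -0.3345, 0.0916]
eef_rot: [0.001, 0.609, 0.793, 0.0]
force: [-0.7, 0.3, 5.6]
grip_width: 0.0175
finger_force: 59.2
```

send_rows --dp '[[0,0,0.01],[0,0,0.025],[0,0,0.045],[0,0,0.065],[0,0,0.085],[0,0,0.105],[0,0,0.12],[0,0,0.12],[0,0,0.12],[0,0,0.12]]' --delta_rot '[[0,0,0],[0,0,0],[0,0,0],[0,0,0],[0,0,0],[0,0,0],[0,0,0],[0,0,0],[0,0,0],[0,0,0]]' --gripper '[0.01,0.01,0.01,0.01,0.01,0.01,0.01,0.01,0.01,0.01]'

```text
time_s: 4.3
ee_pos: [0.5255, -0.3336, 0.2093]
eef_rot: [-0.001, 0.609, 0.793, -0.0]
force: [0.8, -0.3, -0.3]
grip_width: 0.0173
finger_force: 58.6
```

```bash
python3 - <<'E'
from h import *
for n in('scene','side','wrist'): c=cap(n)
d=load('side'); s=load('scene'); w=load('wrist')
print(r.get_state()['ee_pos'],r.get_state()['force'])
# slot block + jig: top-down height stats from clouds, using side & wrist & scene
for n,c in (('side',d),('scene',s),('wrist',w)):
    P=cloud(c); m=(P[...,2]>.04)&(P[...,2]<.055)&(abs(P[...,0]-.566)<.1)&(abs(P[...,1]+.153)<.035)&(c['range_z']>0)
    q=P[m]
    if len(q)>20: print(n,len(q),cv2.minAreaRect((q[:,:2]*1000).astype(np.float32)),np.median(q[:,2]))
    # tool pin: steel below collar
# mosaic side/scene/wrist crops
a=cv2.resize(w['pixels'][:,:,::-1],(480,360)); 
b=cv2.resize(d['pixels'][230:440,220:420,::-1],None,fx=1.7,fy=1.7)
e=cv2.resize(s['pixels'][170:300,150:340,::-1],None,fx=2.5,fy=2.5)
M=np.zeros((600,800,3),np.uint8); M[:357,:320]=b[:357,:320]; M[:360,320:]=a; 
e=e[:240,:475]; M[360:,:475]=e; cv2.imwrite('pics/m1.png',M)
E
```

```text
[ 0.52557904 -0.3336955   0.20932233] [ 0.87086386 -0.51235886  0.39505607]
side 668 ((568.8153076171875, -154.57510375976562), (157.3489532470703, 38.255741119384766), 2.64174485206604) 0.04433911352135293
scene 566 ((569.298095703125, -153.07835388183594), (158.30162048339844, 37.116920471191406), 2.082326650619507) 0.04499773875495722
wrist 7518 ((569.2073974609375, -154.99102783203125), (156.91749572753906, 36.781394958496094), 1.9507248401641846) 0.045148503863960514
```

View pics/m1.png

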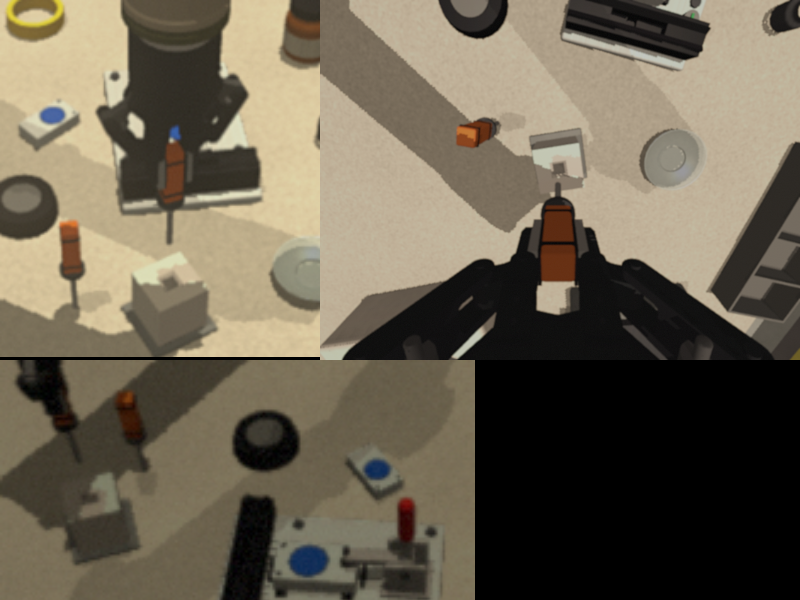

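Mosaic: the tool is held upright (pin tip at about (558,185) in the wrist inset), and the stand is empty. Next I'll get the slot's profile from depth.

```bash
python3 - <<'E'
from h import *
c=load('wrist'); P=cloud(c); th=np.radians(2.1); O=np.array([.5652,-.0498])
q=P[c['range_z']>0]; x,y=((q[:,:2]-O)@np.array([[np.cos(th),-np.sin(th)],[np.sin(th),np.cos(th)]])).T*1000
z=q[:,2]*1000
m=(abs(y+105)<24)&(abs(x)<84)&(z<60)
np.set_printoptions(linewidth=200)
print('rows y, cols x -84..84 step 8')
for yy in range(-128,-82,3):
    print(yy,[ (int(np.median(z[k])) if (k:=m&(abs(y-yy)<1.5)&(abs(x-xx)<4)).sum()>2 else -1) for xx in range(-84,85,8)])
E
```

```text
rows y, cols x -84..84 step 8
-128 [1, 12, 12, 12, 12, 12, 12, 12, 12, 12, 11, 12, 12, 12, 12, 12, 12, 12, 12, 12, 12, -1]
-125 [0, 12, 12, 12, 12, 12, 12, 12, 12, 12, 12, 12, 12, 12, 12, 12, 12, 12, 12, 12, 12, -1]
-122 [0, 32, 33, 34, 34, 36, 33, 35, 34, 38, 36, 36, 36, 35, 35, 35, 36, 34, 35, 35, 34, -1]
-119 [0, 44, 44, 45, 44, 44, 44, 44, 44, 44, 44, 44, 44, 44, 44, 44, 44, 44, 45, 44, 45, -1]
-116 [0, 48, 48, 48, 48, 48, 47, 48, 47, 48, 48, 48, 48, 48, 48, 48, 48, 48, 48, 48, 48, -1]
-113 [0, 46, 46, 46, 46, 46, 46, 46, 46, 46, 46, 46, 46, 46, 46, 46, 46, 46, 46, 46, 46, -1]
-110 [1, 44, 44, 44, 44, 44, 44, 44, 44, -1, 44, 45, -1, -1, 44, 44, 44, 44, 44, 44, 44, -1]
-107 [0, 44, 44, 44, 44, 44, 44, 30, 31, 30, -1, 30, 30, 30, 31, 43, 44, 44, 44, 44, 44, -1]
-104 [0, 44, 44, 44, 44, 44, 44, 30, 30, 29, 24, 30, 30, 30, 30, 43, 44, 44, 44, 44, 44, -1]
-101 [0, 43, 44, 44, 44, 44, 44, 30, 30, 30, 24, 30, 30, 30, 31, 44, 44, 44, 44, 44, 44, -1]
-98 [0, -1, -1, 45, 45, 46, 45, 44, 43, 39, 37, 41, 43, 44, 42, 46, 45, 46, 45, 45, 45, -1]
-95 [0, 10, -1, -1, -1, 47, 48, 48, 48, 48, 48, 48, 48, 48, 48, 48, 48, 48, 48, 48, 48, -1]
-92 [0, -1, -1, -1, -1, -1, -1, 47, 47, 47, 47, 47, 47, 47, 47, 47, 45, 45, 45, 45, 46, -1]
-89 [1, -1, -1, -1, -1, -1, -1, 43, 44, 44, 44, 44, 44, 44, 44, 44, 44, 44, 44, 44, 44, -1]
-86 [-1, -1, -1, -1, -1, -1, -1, -1, -1, -1, -1, -1, -1, -1, -1, -1, -1, 42, 43, 43, 43, -1]
-83 [-1, -1, -1, -1, -1, -1, -1, -1, -1, -1, -1, -1, -1, -1, -1, -1, -1, -1, 29, -1, -1, -1]
```

send_rows --dp '[[0.003,0.025,0],[0.006,0.055,0],[0.009,0.09,0],[0.013,0.125,0],[0.017,0.155,0],[0.0195,0.172,0],[0.0195,0.178,0],[0.0195,0.178,-0.01],[0.0195,0.178,-0.03],[0.0195,0.178,-0.05],[0.0195,0.178,-0.06],[0.0195,0.178,-0.065],[0.0195,0.178,-0.065],[0.0195,0.178,-0.065],[0.0195,0.178,-0.065]]' --delta_rot '[[0,0,0],[0,0,0],[0,0,0],[0,0,0],[0,0,0],[0,0,0],[0,0,0],[0,0,0],[0,0,0],[0,0,0],[0,0,0],[0,0,0],[0,0,0],[0,0,0],[0,0,0]]' --gripper '[0.01,0.01,0.01,0.01,0.01,0.01,0.01,0.01,0.01,0.01,0.01,0.01,0.01,0.01,0.01]'

```text
time_s: 5.95
ee_pos: [0.5461, -0.1562, 0.1462]
eef_rot: [0.001, 0.609, 0.793, 0.0]
force: [1.0, -0.8, 0.0]
grip_width: 0.0178
finger_force: 58.6
```

```bash
python3 - <<'E'
from h import *
print(r.get_state()['ee_pos'])
d=cap('side'); s=cap('scene'); w=cap('wrist')
print(r.get_state()['ee_pos'],r.get_state()['force'])
M=np.zeros((500,800,3),np.uint8)
b=cv2.resize(d['pixels'][270:370,250:400,::-1],None,fx=3,fy=3,interpolation=cv2.INTER_CUBIC); M[:300,:450]=b
e=cv2.resize(s['pixels'][200:290,220:300,::-1],None,fx=4,fy=4,interpolation=cv2.INTER_CUBIC); M[:360,460:780]=e
cv2.imwrite('pics/m2.png',M[:360])
E
```

```text
[ 0.54606368 -0.15622559  0.14623788]
[ 0.5458418  -0.156       0.14592082] [ 0.62690647  0.47018635 -0.85244378]
```

View pics/m2.png

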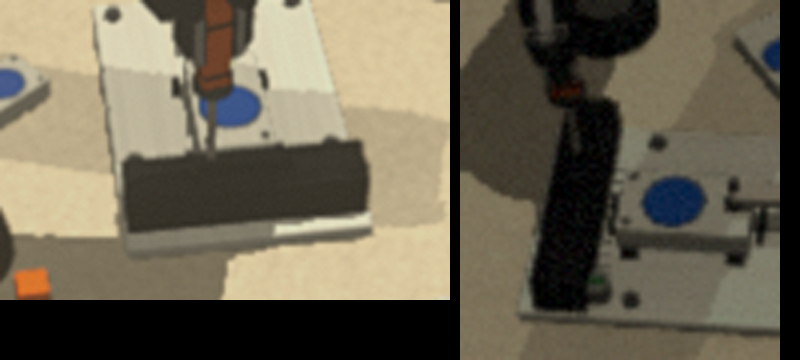

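The pin hangs just over the slotted block, with its tip at about (210,155) left and (578,150) right, so it is aligned. Lowering to the floor.

send_rows --dp '[[0,0.001,-0.006],[0,0.001,-0.012],[0,0.001,-0.018],[0,0.001,-0.023],[0,0.001,-0.026],[0,0.001,-0.028],[0,0.001,-0.029],[0,0.001,-0.029]]' --delta_rot '[[0,0,0],[0,0,0],[0,0,0],[0,0,0],[0,0,0],[0,0,0],[0,0,0],[0,0,0]]' --gripper '[0.01,0.01,0.01,0.01,0.01,0.01,0.01,0.01]'

```text
time_s: 6.9
ee_pos: [0.5455, -0.1551, 0.1173]
eef_rot: [0.0, 0.609, 0.793, 0.0]
force: [-4.0, -0.3, 8.9]
grip_width: 0.0172
finger_force: 59.6
```

send_rows --dp '[[0.002,0,0],[0.004,0,0],[0.006,0,0],[0.008,0,0],[0.01,0,0],[0.01,0,0]]' --delta_rot '[[0,0,0],[0,0,0],[0,0,0],[0,0,0],[0,0,0],[0,0,0]]' --gripper '[0.01,0.01,0.01,0.01,0.01,0.01]'

```text
time_s: 7.5
ee_pos: [0.5553, -0.1554, 0.1174]
eef_rot: [0.0, 0.609, 0.793, -0.0]
force: [-3.1, 0.6, 8.4]
grip_width: 0.0173
finger_force: 59.7
```

send_rows --dp '[[0.002,0,0],[0.004,0,0],[0.006,0,0],[0.006,0,0]]' --delta_rot '[[0,0,0],[0,0,0],[0,0,0],[0,0,0]]' --gripper '[0.01,0.01,0.01,0.01]'

```text
time_s: 7.9
ee_pos: [0.5618, -0.1549, 0.1163]
eef_rot: [0.0, 0.609, 0.793, 0.0]
force: [1.3, -0.4, -1.3]
grip_width: 0.0171
finger_force: 58.5
```

The force dropped to zero, so the tip is over the hole. Moving to its middle and probing down onto the valve.

send_rows --dp '[[0.0015,0,0],[0.003,0,0],[0.003,0,-0.002],[0.003,0,-0.0035],[0.003,0,-0.005],[0.003,0,-0.005]]' --delta_rot '[[0,0,0],[0,0,0],[0,0,0],[0,0,0],[0,0,0],[0,0,0]]' --gripper '[0.01,0.01,0.01,0.01,0.01,0.01]'

```text
time_s: 8.5
ee_pos: [0.5644, -0.155, 0.1112]
eef_rot: [-0.0, 0.609, 0.793, -0.0]
force: [-0.4, 0.4, -1.6]
grip_width: 0.0174
finger_force: 58.5
```

send_rows --dp '[[0,0,-0.001],[0,0,-0.002],[0,0,-0.003],[0,0,-0.004],[0,0,-0.005],[0,0,-0.006],[0,0,-0.006]]' --delta_rot '[[0,0,0],[0,0,0],[0,0,0],[0,0,0],[0,0,0],[0,0,0],[0,0,0]]' --gripper '[0.01,0.01,0.01,0.01,0.01,0.01,0.01]'

```text
time_s: 9.2
ee_pos: [0.5646, -0.155, 0.1054]
eef_rot: [0.0, 0.609, 0.793, 0.0]
force: [-1.2, 0.5, 4.5]
grip_width: 0.0173
finger_force: 59.3
```

send_rows --dp '[[0,0,-0.0005],[0,0,-0.001],[0,0,-0.0015],[0,0,-0.0015]]' --delta_rot '[[0,0,0],[0,0,0],[0,0,0],[0,0,0]]' --gripper '[0.01,0.01,0.01,0.01]'

```text
time_s: 9.6
ee_pos: [0.5648, -0.1551, 0.1052]
eef_rot: [0.001, 0.609, 0.793, 0.0]
force: [-3.6, 1.1, 13.7]
grip_width: 0.0173
finger_force: 60.5
```

send_rows --dp '[[0,0,0.01],[0,0,0.03],[0,0,0.055],[0,0,0.08],[0,0,0.1],[-0.002,-0.005,0.107],[-0.008,-0.03,0.107],[-0.015,-0.065,0.107],[-0.023,-0.1,0.107],[-0.03,-0.135,0.107],[-0.036,-0.165,0.107],[-0.038,-0.179,0.107],[-0.038,-0.179,0.107],[-0.038,-0.179,0.107],[-0.038,-0.179,0.107],[-0.038,-0.179,0.107]]' --delta_rot '[[0,0,0],[0,0,0],[0,0,0],[0,0,0],[0,0,0],[0,0,0],[0,0,0],[0,0,0],[0,0,0],[0,0,0],[0,0,0],[0,0,0],[0,0,0],[0,0,0],[0,0,0],[0,0,0]]' --gripper '[0.01,0.01,0.01,0.01,0.01,0.01,0.01,0.01,0.01,0.01,0.01,0.01,0.01,0.01,0.01,0.01]'

```text
time_s: 11.2
ee_pos: [0.5274, -0.332, 0.2108]
eef_rot: [-0.0, 0.608, 0.794, 0.0]
force: [0.1, -0.7, 0.0]
grip_width: 0.0176
finger_force: 58.5
```

```bash
python3 - <<'E'
from h import *
w=cap('wrist'); s=cap('scene'); P=cloud(w); th=np.radians(2.1); O=np.array([.5652,-.0498])
B=np.array([[np.cos(th),-np.sin(th)],[np.sin(th),np.cos(th)]])
for c in (w,s):
    P=cloud(c); xy=(P[...,:2]-O)@B*1000; m=(abs(xy[...,0]-62)<14)&(abs(xy[...,1]+80)<10)&(P[...,2]<.06)&(c['range_z']>0)
    im=c['pixels'].astype(int); g=m&(im[...,1]>im[...,0]*1.25)&(im[...,1]>im[...,2]*1.1)
    print(m.sum(),g.sum(),np.sort(P[...,2][g])[-12:].round(4), np.sort(P[...,2][m])[::-10][:6])
st=r.get_state(); print(st['ee_pos'],st['force'])
E
```

```text
393 88 [0.0422 0.0422 0.0425 0.0425 0.0426 0.0427 0.0427 0.0427 0.043  0.0439
 0.044  0.0453] [0.04602072 0.04529209 0.04490018 0.04470359 0.0443943  0.04424283]
105 25 [0.0394 0.0395 0.0403 0.0408 0.0416 0.0419 0.0422 0.0427 0.0449 0.045
 0.0456 0.0479] [0.04824741 0.04408339 0.04159129 0.03733212 0.03107701 0.02845686]
[ 0.52708937 -0.33271991  0.21091255] [-0.07827872 -0.25567825 -0.37675751]
```

send_rows --dp '[[0,-0.0015,-0.02],[0,-0.0015,-0.04],[0,-0.0015,-0.055],[0,-0.0015,-0.07],[0,-0.0015,-0.085],[0,-0.0015,-0.1],[0,-0.0015,-0.11],[0,-0.0015,-0.115],[0,-0.0015,-0.1175],[0,-0.0015,-0.1175],[0,-0.0015,-0.1175]]' --delta_rot '[[0,0,0],[0,0,0],[0,0,0],[0,0,0],[0,0,0],[0,0,0],[0,0,0],[0,0,0],[0,0,0],[0,0,0],[0,0,0]]' --gripper '[0.01,0.01,0.01,0.01,0.01,0.01,0.01,0.01,0.01,0.01,0.01]'

```text
time_s: 12.4
ee_pos: [0.5269, -0.3357, 0.094]
eef_rot: [0.001, 0.609, 0.793, 0.0]
force: [-0.2, -0.6, -0.2]
grip_width: 0.0169
finger_force: 58.5
```

send_rows --dp '[[0,0.001,-0.001],[0,0.001,-0.002],[0,0.001,-0.002],[0,0.001,-0.002],[0,0.001,-0.002],[0,0.001,-0.002],[0,0.001,-0.002],[0,0.001,-0.002],[0,0.001,0.02],[0,0.001,0.05],[0,0.001,0.09],[0,0.001,0.12],[0,0.001,0.12]]' --delta_rot '[[0,0,0],[0,0,0],[0,0,0],[0,0,0],[0,0,0],[0,0,0],[0,0,0],[0,0,0],[0,0,0],[0,0,0],[0,0,0],[0,0,0],[0,0,0]]' --gripper '[0.01,0.01,0.01,0.045,0.045,0.045,0.045,0.045,0.045,0.045,0.045,0.045,0.045]'

```text
time_s: 13.7
ee_pos: [0.5285, -0.3359, 0.219]
eef_rot: [0.004, 0.609, 0.793, 0.001]
force: [1.2, -1.1, 0.4]
grip_width: 0.045
finger_force: 0.0
```

```bash
python3 - <<'E'
from h import *
c=cap('wrist'); P=cloud(c)
near=np.hypot(P[...,0]-.527,P[...,1]+.333)<.06
m=near&(P[...,2]>.12)&(P[...,2]<.14); q=P[m]
print(m.sum(),np.median(q[:,2]),cv2.minAreaRect((q[:,:2]*1000).astype(np.float32)))
# clamp: find handle etc
th=np.radians(2.1); O=np.array([.5652,-.0498]); B=np.array([[np.cos(th),-np.sin(th)],[np.sin(th),np.cos(th)]])
for n in('scene','side'):
    c=cap(n); P=cloud(c); xy=(P[...,:2]-O)@B*1000; im=c['pixels'].astype(int)
    m=(im[...,0]>1.8*im[...,1])&(im[...,0]>1.8*im[...,2])&(im[...,0]>70)&(abs(xy[...,0])<40)&(abs(xy[...,1]-68)<60)&(P[...,2]>.06)&(P[...,2]<.2)
    print(n,m.sum(),xy[m].mean(0),P[m].mean(0),P[m].min(0),P[m].max(0))
print(r.get_state()['ee_pos'])
E
```

```text
640 0.1299518468167984 ((527.1533203125, -333.43402099609375), (18.338272094726562, 18.11269760131836), 14.881484985351562)
scene 27 [ 3.18532582 69.6360723 ] [0.56583146 0.01990603 0.14659342] [0.55916311 0.01200948 0.13977219] [0.57140821 0.02703525 0.15329122]<stdin>:11: RuntimeWarning: Mean of empty slice.
  ret = um.true_divide(
Traceback (most recent call last):
ValueError: zero-size array to reduction operation minimum which has no identity
```

Tool is back upright in the stand: top at z 0.130, same spot. Next is the clamp, so I'll bring the closed fingers in behind the handle.

send_rows --dp '[[0.004,0.03,0.005],[0.008,0.07,0.01],[0.012,0.11,0.01],[0.016,0.15,0.01],[0.02,0.19,0.01],[0.024,0.23,0.01],[0.03,0.27,0.01],[0.0345,0.3,0.01],[0.0345,0.32,0],[0.0345,0.32,-0.03],[0.0345,0.32,-0.06],[0.0345,0.32,-0.085],[0.0345,0.32,-0.09],[0.0345,0.32,-0.09],[0.0345,0.32,-0.09]]' --delta_rot '[[0,0,-3],[0,0,-6],[0,0,-9],[0,0,-12],[0,0,-13],[0,0,-13],[0,0,-13],[0,0,-13],[0,0,-13],[0,0,-13],[0,0,-13],[0,0,-13],[0,0,-13],[0,0,-13],[0,0,-13]]' --gripper '[0.01,0,0,0,0,0,0,0,0,0,0,0,0,0,0]'

```text
time_s: 15.35
ee_pos: [0.5615, -0.0145, 0.1242]
eef_rot: [0.0, 0.695, 0.719, 0.0]
force: [-0.6, -1.0, 0.5]
grip_width: -0.0002
finger_force: 0.0
```

```bash
python3 - <<'E'
from h import *
d=cap('side'); s=cap('scene')
print(r.get_state()['ee_pos'])
M=np.zeros((400,800,3),np.uint8)
M[:400,:400]=cv2.resize(d['pixels'][190:350,250:410,::-1],(400,400),interpolation=cv2.INTER_CUBIC)
M[:400,400:]=cv2.resize(s['pixels'][180:300,220:340,::-1],(400,400),interpolation=cv2.INTER_CUBIC)
cv2.imwrite('pics/m3.png',M)
E
```

```text
[ 0.56190519 -0.01447248  0.12474365]
```

View pics/m3.png

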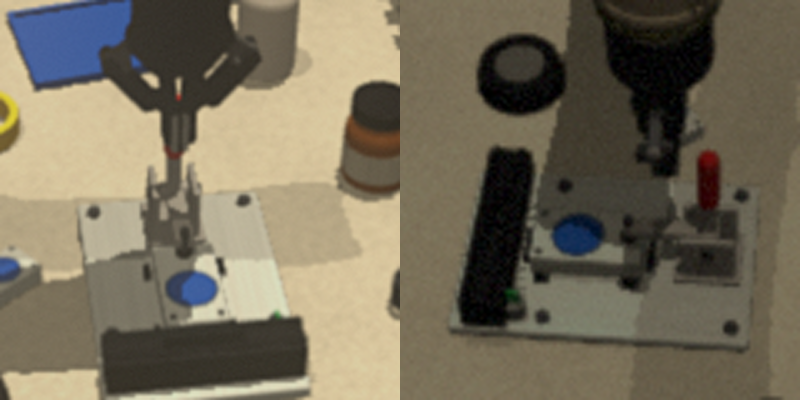

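The closed fingers stand just on the -y side of the handle (left (175,140), right (655,150)), and the green flag is raised. Pushing along an arc.

send_rows --dp '[[0,0.007,0],[0,0.015,0],[0,0.022,0],[0,0.029,0],[0,0.036,-0.001],[0,0.043,-0.003],[0,0.05,-0.005],[0,0.056,-0.007],[0,0.062,-0.01],[0,0.068,-0.014],[0,0.073,-0.018],[0,0.077,-0.021],[0,0.081,-0.026],[0,0.085,-0.031],[0,0.087,-0.034],[0,0.087,-0.034]]' --delta_rot '[[0,0,0],[0,0,0],[0,0,0],[0,0,0],[0,0,0],[0,0,0],[0,0,0],[0,0,0],[0,0,0],[0,0,0],[0,0,0],[0,0,0],[0,0,0],[0,0,0],[0,0,0],[0,0,0]]' --gripper '[0,0,0,0,0,0,0,0,0,0,0,0,0,0,0,0]'

```text
time_s: 17.05
ee_pos: [0.5606, 0.0729, 0.0886]
eef_rot: [-0.0, 0.694, 0.72, -0.0]
force: [0.7, 0.1, 0.5]
grip_width: 0.0
finger_force: 0.0
```

send_rows --dp '[[0,0,0.03],[0,-0.005,0.06],[0,-0.01,0.1],[0,-0.05,0.14],[0,-0.09,0.15],[0,-0.13,0.15],[0,-0.15,0.15],[0,-0.15,0.15],[0,-0.15,0.15],[0,-0.15,0.15]]' --delta_rot '[[0,0,0],[0,0,0],[0,0,0],[0,0,0],[0,0,0],[0,0,0],[0,0,0],[0,0,0],[0,0,0],[0,0,0]]' --gripper '[0,0,0,0.04,0.08,0.08,0.08,0.08,0.08,0.08]'

```text
time_s: 18.05
ee_pos: [0.5611, -0.0759, 0.2392]
eef_rot: [-0.0, 0.694, 0.72, 0.0]
force: [0.5, 1.0, -0.9]
grip_width: 0.0803
finger_force: 0.0
```

```bash
python3 - <<'E'
from h import *
w=cap('wrist'); d=cap('side'); s=cap('scene')
st=r.get_state(); print(st['ee_pos'],st['force'])
P=cloud(w); m=(abs(P[...,0]-.566)<.06)&(abs(P[...,1]+.078)<.07)&(P[...,2]>.032)&(P[...,2]<.0405); q=P[m]
print(m.sum(),np.median(q[:,2]),q.mean(0),cv2.minAreaRect((q[:,:2]*1000).astype(np.float32)))
M=np.zeros((480,800,3),np.uint8)
M[:400,:400]=cv2.resize(d['pixels'][190:350,250:410,::-1],(400,400),interpolation=cv2.INTER_CUBIC)
M[:300,400:]=cv2.resize(w['pixels'][:,:,::-1],(400,300),interpolation=cv2.INTER_AREA)
cv2.imwrite('pics/m4.png',M)
E
```

```text
[ 0.56112854 -0.07604955  0.23922686] [-0.02736734  0.44399453  0.33241995]
3994 0.03639501711260612 [ 0.56598358 -0.08233232  0.03639277] ((564.1453247070312, -86.25253295898438), (119.33928680419922, 102.16490173339844), 2.1131250858306885)
```

View pics/m4.png

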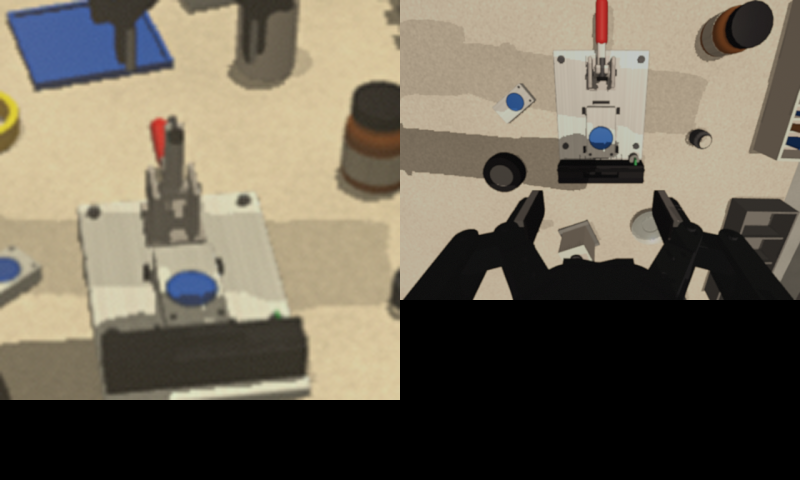

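The clamp is open: arm upright, handle level towards +y. The carrier is free at wrist inset (601,132).

```bash
python3 - <<'E'
from h import *
th=np.radians(2.1); O=np.array([.5652,-.0498]); B=np.array([[np.cos(th),-np.sin(th)],[np.sin(th),np.cos(th)]])
for n in ('wrist','scene','side'):
    c=load(n); P=cloud(c); xy=(P[...,:2]-O)@B*1000
    m=(abs(xy[...,0])<32)&(abs(xy[...,1]+30)<52)&(P[...,2]>.0335)&(P[...,2]<.039); q=P[m]
    k=xy[m]; print(n,m.sum(),np.median(q[:,2]),np.percentile(k,[1,50,99],axis=0).round(1).tolist(),cv2.minAreaRect((q[:,:2]*1000).astype(np.float32)))
# tray from current scene & side: blue px near floor/rim
for n in ('scene','side'):
    c=load(n); P=cloud(c); im=c['pixels'].astype(int)
    m=(im[...,2]>1.6*im[...,0])&(abs(P[...,0]-.51)<.12)&(abs(P[...,1]-.316)<.12)&(P[...,2]<.02)
    print(n,m.sum(),cv2.minAreaRect((P[m][:,:2]*1000).astype(np.float32)))
E
```

```text
wrist 3669 0.03638297524085479 [[-24.2, -73.5], [-0.5, -27.3], [24.0, 14.4]] ((566.3395385742188, -79.52128601074219), (49.946014404296875, 88.86457061767578), 2.2177982330322266)
scene 408 0.03600464248585852 [[-23.1, -71.7], [2.7, -29.0], [26.9, 14.6]] ((568.066650390625, -78.26786804199219), (52.95265197753906, 88.71723175048828), 0.8995083570480347)
side 620 0.03536124362237587 [[-25.2, -74.3], [-1.0, -32.5], [23.2, 14.1]] ((565.356201171875, -80.57823944091797), (50.08311462402344, 92.4976806640625), 2.516339063644409)
scene 1937 ((509.66546630859375, 316.2742004394531), (142.93185424804688, 130.66998291015625), 10.980782508850098)
side 1144 ((506.8450622558594, 314.6661376953125), (140.24632263183594, 135.3779296875), 11.935030937194824)
```

send_rows --dp '[[0.003,-0.002,-0.03],[0.005,-0.0035,-0.06],[0.005,-0.0035,-0.1],[0.005,-0.0035,-0.13],[0.005,-0.0035,-0.16],[0.005,-0.0035,-0.175],[0.005,-0.0035,-0.18],[0.005,-0.0035,-0.18],[0.005,-0.0035,-0.18],[0.005,-0.0035,-0.18]]' --delta_rot '[[0,0,0],[0,0,0],[0,0,0],[0,0,0],[0,0,0],[0,0,0],[0,0,0],[0,0,0],[0,0,0],[0,0,0]]' --gripper '[0.078,0.078,0.078,0.078,0.078,0.078,0.078,0.078,0.078,0.078]'

```text
time_s: 19.2
ee_pos: [0.5669, -0.0809, 0.0606]
eef_rot: [0.001, 0.695, 0.719, 0.001]
force: [0.8, -0.5, 0.3]
grip_width: 0.0776
finger_force: 0.0
```

send_rows --dp '[[0,0.001,-0.012],[0,0.001,-0.024],[0,0.001,-0.034],[0,0.001,-0.041],[0,0.001,-0.045],[0,0.001,-0.045],[0,0.001,-0.045]]' --delta_rot '[[0,0,0],[0,0,0],[0,0,0],[0,0,0],[0,0,0],[0,0,0],[0,0,0]]' --gripper '[0.078,0.078,0.078,0.078,0.078,0.078,0.078]'

```text
time_s: 19.9
ee_pos: [0.5662, -0.08, 0.0144]
eef_rot: [0.0, 0.695, 0.719, 0.0]
force: [0.6, -0.9, -0.3]
grip_width: 0.0779
finger_force: 0.0
```

send_rows --dp '[[0,0,0],[0,0,0],[0,0,0],[0,0,0],[0,0,0],[0,0,0],[0,0,0]]' --delta_rot '[[0,0,0],[0,0,0],[0,0,0],[0,0,0],[0,0,0],[0,0,0],[0,0,0]]' --gripper '[0.045,0.04,0.04,0.04,0.04,0.04,0.04]'

```text
time_s: 20.6
ee_pos: [0.5666, -0.08, 0.015]
eef_rot: [0.001, 0.695, 0.719, 0.0]
force: [-0.3, 0.6, 6.0]
grip_width: 0.0484
finger_force: 64.1
```

send_rows --dp '[[0,0,0.004],[0,0,0.01],[0,0,0.018],[0,0,0.028],[0,0,0.042],[0,0,0.058],[0,0,0.075],[0,0,0.095],[0,0,0.115],[0,0,0.135],[0,0,0.15],[0,0,0.16],[0,0,0.165],[0,0,0.165]]' --delta_rot '[[0,0,0],[0,0,0],[0,0,0],[0,0,0],[0,0,0],[0,0,0],[0,0,0],[0,0,0],[0,0,0],[0,0,0],[0,0,0],[0,0,0],[0,0,0],[0,0,0]]' --gripper '[0.04,0.04,0.04,0.04,0.04,0.04,0.04,0.04,0.04,0.04,0.04,0.04,0.04,0.04]'

```text
time_s: 22.0
ee_pos: [0.5662, -0.08, 0.18]
eef_rot: [0.0, 0.695, 0.719, 0.0]
force: [-0.0, -0.9, -2.3]
grip_width: 0.0488
finger_force: 63.4
```

send_rows --dp '[[-0.001,0.01,0],[-0.004,0.03,0],[-0.008,0.055,0],[-0.012,0.08,0],[-0.016,0.11,0],[-0.02,0.14,0],[-0.024,0.17,0],[-0.029,0.2,0],[-0.033,0.23,0],[-0.038,0.26,0],[-0.042,0.29,0],[-0.047,0.32,0],[-0.051,0.35,0],[-0.054,0.37,0],[-0.056,0.385,0],[-0.0575,0.393,0],[-0.0575,0.3955,0],[-0.0575,0.3955,0],[-0.0575,0.3955,0]]' --delta_rot '[[0,0,0],[0,0,1],[0,0,2],[0,0,3],[0,0,4],[0,0,5],[0,0,6],[0,0,7],[0,0,8],[0,0,9],[0,0,9],[0,0,9],[0,0,9],[0,0,9],[0,0,9],[0,0,9],[0,0,9],[0,0,9],[0,0,9]]' --gripper '[0.04,0.04,0.04,0.04,0.04,0.04,0.04,0.04,0.04,0.04,0.04,0.04,0.04,0.04,0.04,0.04,0.04,0.04,0.04]'

```text
time_s: 23.9
ee_pos: [0.509, 0.3142, 0.1792]
eef_rot: [0.0, 0.637, 0.771, -0.0]
force: [-0.8, -0.1, -1.5]
grip_width: 0.0487
finger_force: 63.3
```

```bash
python3 - <<'E'
from h import *
w=cap('wrist'); d=cap('side'); s=cap('scene')
st=r.get_state(); print(st['ee_pos'],st['force'])
for n in ('wrist','scene','side'):
    c=load(n); P=cloud(c); im=c['pixels'].astype(int)
    m=(im[...,2]>1.6*im[...,0])&(abs(P[...,0]-.51)<.12)&(abs(P[...,1]-.316)<.12)&(P[...,2]<.02)&(P[...,2]>-.01)&(c['range_z']>0)
    q=P[m]; print(n,m.sum(),cv2.minAreaRect((q[:,:2]*1000).astype(np.float32)))
E
```

```text
[0.50894687 0.3145321  0.17937587] [ 0.26222958  0.56115705 -2.01806656]
wrist 11039 ((507.2998962402344, 315.4006042480469), (138.3000946044922, 128.0269317626953), 11.32335090637207)
scene 1944 ((508.7979431152344, 315.6687927246094), (142.07186889648438, 130.29736328125), 10.771020889282227)
side 909 ((506.384521484375, 315.5688171386719), (138.45777893066406, 134.98025512695312), 11.763089179992676)
```

send_rows --dp '[[0,0.001,-0.01],[-0.001,0.001,-0.03],[-0.001,0.001,-0.055],[-0.001,0.001,-0.08],[-0.001,0.001,-0.105],[-0.001,0.001,-0.125],[-0.001,0.001,-0.14],[-0.001,0.001,-0.152],[-0.001,0.001,-0.16],[-0.001,0.001,-0.165],[-0.001,0.001,-0.167],[-0.001,0.001,-0.167],[-0.001,0.001,-0.167]]' --delta_rot '[[0,0,0],[0,0,0],[0,0,0],[0,0,0],[0,0,0],[0,0,0],[0,0,0],[0,0,0],[0,0,0],[0,0,0],[0,0,0],[0,0,0],[0,0,0]]' --gripper '[0.04,0.04,0.04,0.04,0.04,0.04,0.04,0.04,0.04,0.04,0.04,0.04,0.04]'

```text
time_s: 25.35
ee_pos: [0.5079, 0.3169, 0.013]
eef_rot: [0.0, 0.636, 0.772, 0.001]
force: [-0.2, -0.4, -2.2]
grip_width: 0.0486
finger_force: 63.4
```

send_rows --dp '[[0,-0.001,-0.002],[0,-0.001,-0.0035],[0,-0.001,-0.0045],[0,-0.001,-0.005],[0,-0.001,-0.005],[0,-0.001,-0.005]]' --delta_rot '[[0,0,0],[0,0,0],[0,0,0],[0,0,0],[0,0,0],[0,0,0]]' --gripper '[0.04,0.04,0.04,0.04,0.04,0.04]'

```text
time_s: 25.95
ee_pos: [0.5076, 0.3154, 0.0081]
eef_rot: [0.0, 0.636, 0.772, 0.0]
force: [-2.9, -2.1, 6.4]
grip_width: 0.0488
finger_force: 64.2
```

Seated on the floor (6.4 N). Release and retreat.

send_rows --dp '[[0,0,0],[0,0,0],[0,0,0],[0,0,0],[0,0,0],[0,0,0.01],[0,0,0.03],[0,0,0.06],[0,0,0.1],[0,0,0.15],[0,0,0.2],[0,0,0.22],[0,0,0.22],[0,0,0.22]]' --delta_rot '[[0,0,0],[0,0,0],[0,0,0],[0,0,0],[0,0,0],[0,0,0],[0,0,0],[0,0,0],[0,0,0],[0,0,0],[0,0,0],[0,0,0],[0,0,0],[0,0,0]]' --gripper '[0.068,0.068,0.068,0.068,0.068,0.068,0.068,0.068,0.068,0.068,0.068,0.068,0.068,0.068]'

```text
time_s: 27.35
ee_pos: [0.5074, 0.3156, 0.2279]
eef_rot: [0.0, 0.636, 0.772, 0.0]
force: [0.6, -0.3, -0.5]
grip_width: 0.0682
finger_force: 0.0
```

```bash
python3 - <<'E'
from h import *
w=cap('wrist'); d=cap('side'); s=cap('scene')
st=r.get_state(); print(st['ee_pos'],st['force'])
P=cloud(w); m=(np.hypot(P[...,0]-.508,P[...,1]-.3155)<.07)&(P[...,2]>.022)&(P[...,2]<.04); q=P[m]
print('carrier',m.sum(),np.percentile(q[:,2],[5,50,95]),cv2.minAreaRect((q[:,:2]*1000).astype(np.float32)))
th=np.radians(2.1); O=np.array([.5652,-.0498]); B=np.array([[np.cos(th),-np.sin(th)],[np.sin(th),np.cos(th)]])
for n,c in (('scene',s),('side',d)):
    P=cloud(c); xy=(P[...,:2]-O)@B*1000; im=c['pixels'].astype(int)
    m=(im[...,0]>1.8*im[...,1])&(im[...,0]>1.8*im[...,2])&(im[...,0]>70)&(abs(xy[...,0])<40)&(xy[...,1]>50)&(xy[...,1]<190)&(P[...,2]>.03)&(P[...,2]<.2)
    if m.any(): print(n,'red',m.sum(),xy[m].min(0),xy[m].max(0),np.percentile(P[m][:,2],[5,50,95]))
    im=c['pixels'].astype(int)
    t=(np.hypot(P[...,0]-.527,P[...,1]+.3335)<.03)&(P[...,2]>.12)&(P[...,2]<.14); print('tool',t.sum(),P[t].mean(0))
    f=(abs(xy[...,0]-62)<14)&(abs(xy[...,1]+80)<10)&(P[...,2]<.06)&(im[...,1]>im[...,0]*1.25)&(im[...,1]>im[...,2]*1.1); print('flag',f.sum(),np.percentile(P[f][:,2],90) if f.any() else 0)
E
```

```text
[0.50678879 0.31506191 0.22570392] [ 0.34958274  0.33983372 -0.33968474]
carrier 3840 [0.02792293 0.02942515 0.03070615] ((507.8458251953125, 315.798095703125), (49.72492218017578, 89.73702239990234), 11.563081741333008)
scene red 114 [ -5.50370066 108.47184043] [ 12.18250579 167.02264625] [0.05008662 0.05503933 0.05908906]
tool 51 [ 0.52976235 -0.33029853  0.12716982]
flag 25 0.04599657363653331
side red 66 [ -8.5623132  109.75665777] [  3.27323014 164.22749122] [0.05108123 0.05473884 0.05798374]
tool 138 [ 0.52587393 -0.33572382  0.12721937]
flag 5 0.04357097472267022
```

All checks out: carrier flat at z 0.029 in the tray centre, clamp open, tool upright in its stand, flag raised.

```bash
python3 -c "
from station import ticket
print(ticket.sign_off())"
```

```text
the job is handed in; nothing more can be done
None
```

The job is done and handed in at about 27 s of the 72 s limit: the vent valve is pushed fully in, the pin tool is upright in its stand, the clamp stays open, and the carrier lies flat in the middle of the blue tray.

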